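Open the clamped sample jar

TASK

Unscrew the lid of the sample jar that is clamped in the bench holder: turn it anticlockwise until the thread lets go, lift it away and set it down on the round cork mat, the same way up as it was on the jar and wholly on the mat. Put it down on the mat rather than dropping it, and leave the loose staining jar standing where it is.

Things in the scene. Friction and masses are not known exactly. Their poses are not given: they have to be found in the camera images.
- jar_lid: White ribbed screw lid, 52 mm across, 30 mm high, about 40 g; origin: centre of its lower edge, z up. Grip across any diameter. It starts screwed on, at most 0.15 rad loose. Turned anticlockwise (from above) in place, with little resistance, it is free to lift from 1.25 to 2.3 rad past fully closed; stops bar turning further or clockwise. Raise it 27 mm to clear the neck.
- sample_jar: Clear jar, 44 mm across, clamped by two metal jaws on a grey 100 x 64 mm plate, fixed to the worktop. Origin: on the jar's axis at worktop height. Lid's lower edge 69 mm, neck's rim 95 mm, lid's top 99 mm above it. Jaws reach 38 mm out from the axis and 46 mm up; a clamp screw reaches 57 mm out, 39 mm up.
- cork_mat: Round cork mat, 110 mm across, 6 mm thick, fixed flat on the worktop; the lid goes here. Origin: centre of its underside (worktop height).
- staining_jar: Bystander: a loose staining jar with a white lid, 52 mm across, 86 mm high, standing straight on the worktop without a holder. Origin: centre of its underside.
Not all that is in view belongs to the job. Leave any red look-alike of the sample_jar alone.

How it is judged:
On the way:
1. the lid is unscrewed: turned more than 1 rad while still down on the jar's neck (angle between the x axis of jar_lid and the x axis of sample_jar, either way round above 1 rad and horizontal distance between jar_lid and sample_jar below 0.006 m and z of jar_lid in the frame of sample_jar below 0.078 m).
At the end, for the whole second after the job is handed in: The lid lies flat and at rest on the cork mat, right way up (within 10 degrees), its centre within 30 mm of the mat's centre; the staining jar stands upright within 20 mm of where it was (horizontal distance between jar_lid and cork_mat below 0.03 m and z of jar_lid in the frame of cork_mat between 0.002 and 0.01 m and angle between each of jar_lid, staining_jar's own z axis and vertical below 0.17 rad and linear speed of jar_lid below 0.02 m/s and distance of staining_jar from where it was at the start of the episode below 0.02 m); the robot touches nothing.
It fails at once if the lid is let go in the air, more than 30 mm above the mat (contact force between jar_lid and anything else below 0.02 N and height (world z) of jar_lid above 0.036 m and horizontal distance between jar_lid and sample_jar above 0.05 m).
It fails at once if the staining jar is pushed more than 20 mm or tipped (distance of staining_jar from where it was at the start of the episode above 0.02 m or angle between staining_jar's own z axis and vertical above 0.17 rad).
It also fails if it takes over 40 s, if anything falls off the work surface, if the arm or the gripper's body presses on something with over 40 N, if the wrist force passes 120 N, or if a joint passes its speed limit or range.

ROBOT

A 7-joint arm with a two-finger parallel gripper is mounted at the origin on a cart in front of the work surface, level with it; the furniture and walls round the work are solid. World frame = base frame: x ahead of the robot, y to its left, z up, the work surface at z = 0. Lengths are in m, angles in rad, forces in N, time in s.
With the tool pointing down it reaches from about 0.4 to 0.875 m from the base axis. Payload 19.3 kg.
Tool frame: the origin (TCP) lies at the very end of the fingers, on their centre line; the grasp point (between the pads) lies 19 mm behind it (robot.grip_depth is the z of the grasp point in the tool frame, in m); z points along the fingers, x is the direction in which the jaws open and shut, and the axes are right-handed (so a half turn about z gives the same grasp; the last joint's range is limited). The gripper opens to 85 mm and grips with 20 to 120 N. Pads are 22 mm wide; open, the fingers measure 114 mm over their backs; the gripper's body (76 mm by 85 mm) begins 54 mm behind the grasp point. The pads swing forward as they close: fully open they stand 13 mm farther back than shut.
Start: joints at [1.04, 0.521, -0.036, 1.599, 0.021, 1.021, -0.113], TCP at [0.278, -0.56, 0.203] pointing down, gripper open.
Joint ranges: [-2.91, 2.91], [-0.3, 2.13], [-1.5, 1.42], [0.17, 2.43], [-1.26, 4.41], [0.16, 1.93], [-2.52, 2.52]. Speed limits (rad/s): [1.89, 1.89, 2.39, 2.39, 3.01, 3.01, 3.01].

INTERFACE

Orientations are given as a unit quaternion [x, y, z, w].
In Python, from bench import robot, cams, ticket gives the robot as it stands.
- The arm moves only by the tool drive_tool, never from a script. Its argument "commands" is a list of rows, each an object of numbers: "dx", "dy", "dz": the shift along the world's x, y, z in cm; "ax", "ay", "az": the turn, a rotation vector about the world's x, y, z in rad; "jaw": the gripper's target within -1 to 1 (fully open at 1, half-way at 0, shut at -1). In form: [{"dx": .., "dy": .., "dz": .., "ax": .., "ay": .., "az": .., "jaw": ..}, ...]. A call has exactly 5 rows; each row is the pose to reach, as a shift and turn from the pose measured when the call began; what a row does not reach only later rows make up. A row lasts 1/10 s, in which the tool goes at most 50 mm and 8.59 degrees, less where a joint would pass 70% of its speed; a pose out of reach is approached as far as the arm can. A call with a gripper value outside its range is refused whole. The fingers move at their own pace and stop on an object; "force" is the grip in N (left out, the last holds). Time passes only in rows, so rows that repeat a pose let the fingers close, or fill a call up. It gives the time, the measured TCP pose, the force and the opening at its end, in the units of the state.
- robot.state(): the state, without advancing time (a new reading comes with each control period).
- cams.grab_frame(name): name is "side" or "top" or "wrist"; returns (picture, depth): 384x512x3 uint8, blue, green, red; 384x512 float32, m along the optical axis (not along the pixel's ray), 0 where there is no reading.
- cams.camera_info(name): a dict with "camera_matrix" (3x3 intrinsics, pixels), "world_to_cam" (4x4, takes a point from world to camera coordinates). Camera axes: x right, y up, looking along -z (the intrinsics and any distortion apply to the point x, -y, -z); pixel columns grow to the right and rows downward; lengths in m; the calibration is good to about 2 mm. A picture is of the moment at which its call begins: read the wrist's pose just before it. camera_info takes no time and is no camera call; for the wrist camera it gives the pose at the moment of the call.
- ticket.job_done(): hands the job in, once; it reports no verdict.
The state is a dict: "time": time; "joint_pos": joint angles; "dq": joint speeds; "joint_torque": joint torques, N m; "position": TCP position; "tool_rot": TCP orientation; "contact_force": force on the tool from outside, world axes, zero at the start; "torque": the same for the moment, N m; "opening": finger opening in m.
Only numpy, scipy, OpenCV 4.12 (cv2) and the standard library are available. Lean on these libraries where they do the work, as an engineer would, in place of code of your own. Each camera call takes 0.05 s, during which the arm holds its last target.

## Working session

There is one attempt and no reset: what is moved stays moved. The work goes in short steps, Python scripts to look and compute and a tool call to move; the robot and the scene stay as the last step left them, time stands still between calls to the robot, and variables do not carry over. Pictures are saved under pics/ and viewed, and the job is handed in when it is done.

Besides the shell and the picture viewer there is one more tool, called after "Emit:" by a JSON object that holds its "method" and its "body". drive_tool: Moves the arm, as the interface text tells. Its arguments: {"type":"object","properties":{"commands":{"type":"array","items":{"type":"object","properties":{"dx":{"type":"number"},"dy":{"type":"number"},"dz":{"type":"number"},"ax":{"type":"number"},"ay":{"type":"number"},"az":{"type":"number"},"jaw":{"type":"number"}}}},"force":{"type":"number"}},"required":["commands"]}

```bash
mkdir -p pics; ls; cat > h.py <<'E'
import numpy as np, cv2
from bench import robot, cams, ticket
def save(name,f):
    im,d=cams.grab_frame(name); cv2.imwrite(f'pics/{f}.png',im); np.savez(f'pics/{f}.npz',im=im,d=d,K=cams.camera_info(name)['camera_matrix'],T=cams.camera_info(name)['world_to_cam']); return im,d
def ray(f,u,v,z):
    a=np.load(f'pics/{f}.npz'); K,T=a['K'],np.array(a['T']); p=cv2.undistortPoints(np.array([[[u,v]]],float),K,None)[0,0]
    R=T[:3,:3];c=-R.T@T[:3,3]; d=R.T@np.array([p[0],-p[1],-1]); return c+d*(z-c[2])/d[2]
def dep(f):
    a=np.load(f'pics/{f}.npz'); K,T,d=a['K'],a['T'],a['d']; v,u=np.indices(d.shape)
    P=np.stack([(u-K[0,2])/K[0,0]*d,-(v-K[1,2])/K[1,1]*d,-d],-1); return (P-T[:3,3])@T[:3,:3],d>0
E
python3 - <<'E'
from h import *
for n in ['side','top','wrist']: save(n,n+'0')
i=cams.camera_info('top');print(i)
print(robot.state(),robot.grip_depth)
E
```

```text
pics
{'camera_matrix': array([[413.16864844,   0.        , 260.76467462],
       [  0.        , 413.16864844, 188.89477542],
       [  0.        ,   0.        ,   1.        ]]), 'world_to_cam': array([[ 0.02419942, -0.99963154, -0.01229507,  0.25482172],
       [ 0.99174324,  0.02245553,  0.12625803, -0.54992865],
       [-0.12593541, -0.01524893,  0.99192124, -0.84969958],
       [ 0.        ,  0.        ,  0.        ,  1.        ]])}
{'time': 0.15, 'joint_pos': array([ 1.03976208,  0.52188237, -0.03633518,  1.59982014,  0.02118837,
        1.02107461, -0.11278566]), 'dq': array([ 5.60439170e-04,  4.20987156e-05, -8.85266528e-04, -7.11321087e-04,
        1.30664590e-03,  3.21411913e-04, -2.10903480e-03]), 'joint_torque': array([ 1.21888577e-03, -9.27394938e+01,  1.98008850e+00, -3.70056331e+01,
        1.79151777e-02,  6.46632092e-03,  4.99708869e-05]), 'position': array([ 0.27780983, -0.55959382,  0.20277496]), 'tool_rot': array([ 8.49910794e-01, -5.26926449e-01, -3.49488568e-04, -1.94840167e-04]), 'contact_force': array([-0.23298115,  0.29299855,  0.00275165]), 'torque': array([ 0.01852053, -0.05012351,  0.02415924]), 'opening': 0.08534448969645865} -0.0187
```

View pics/top0.png

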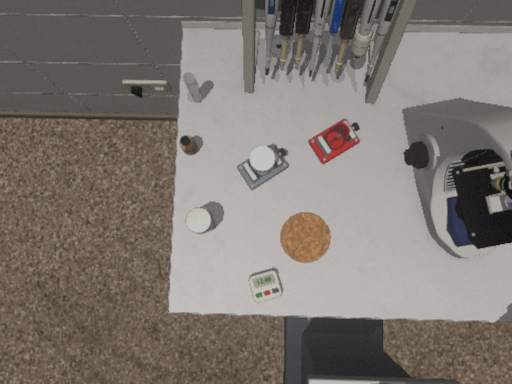

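View pics/side0.png

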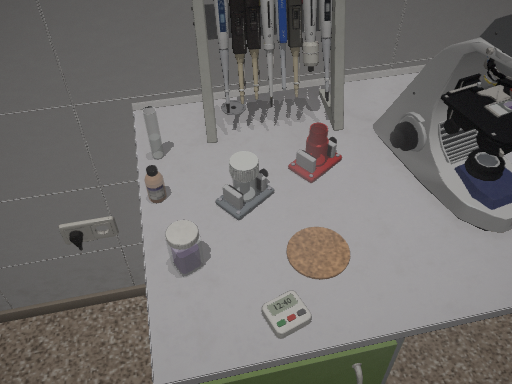

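View pics/wrist0.png

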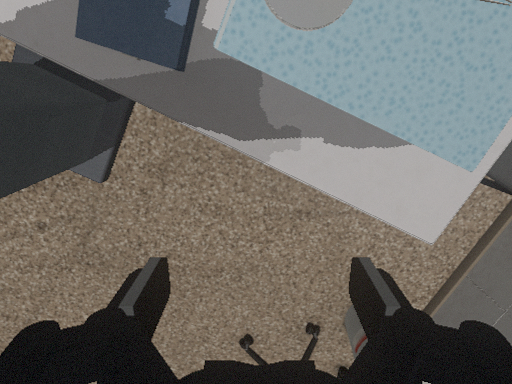

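Candidates for the lid in the top view are the white lid on the grey holder at (263,158), the loose jar's white lid at (199,220) and the red look-alike at (336,139). By the description I choose (263,158), and I'll check it in a close crop and measure.

```bash
python3 - <<'E'
from h import *
a=cv2.imread('pics/top0.png');b=cv2.imread('pics/side0.png')
c=np.hstack([cv2.resize(a[125:205,220:310],(400,356)),cv2.resize(b[140:220,205:295],(400,356))])
cv2.imwrite('pics/crop0.png',c)
for n in ('top0','side0'):
    P,ok=dep(n); im=np.load(f'pics/{n}.npz')['im']
    T=np.load(f'pics/{n}.npz')['T'];print('cam',-T[:3,:3].T@T[:3,3])
    for u,v in ([(263,158),(199,220),(336,139),(305,237),(265,286),(250,90),(375,100),(285,70),(190,145),(194,90),(285,153),(415,155)] if n=='top0' else [(244,160),(183,232),(318,130),(318,252),(245,168)]):
        print(n,u,v,P[v,u].round(3),im[v,u])
E
```

```text
cam [0.43221422 0.25411976 0.91540101]
top0 263 158 [0.599 0.264 0.098] [195 195 193]
top0 199 220 [0.472 0.389 0.087] [188 195 192]
top0 336 139 [0.645 0.115 0.083] [ 53  54 105]
top0 305 237 [0.444 0.169 0.006] [ 81 115 156]
top0 265 286 [0.338 0.254 0.018] [176 185 190]
top0 250 90 [0.773 0.298 0.012] [106 114 117]
top0 375 100 [0.755 0.015 0.013] [100 105 107]
top0 285 70 [ 0.828  0.219 -0.002] [137 137 141]
top0 190 145 [0.631 0.42  0.06 ] [ 57  76 102]
top0 194 90 [0.749 0.415 0.07 ] [122 125 126]
top0 285 153 [0.624 0.217 0.034] [61 61 62]
top0 415 155 [ 0.613 -0.043  0.094] [40 42 43]
cam [-0.02571286  0.37637609  0.68615265]
side0 244 160 [0.603 0.266 0.097] [170 174 174]
side0 183 232 [0.471 0.39  0.088] [165 170 172]
side0 318 130 [0.677 0.103 0.076] [ 62  62 101]
side0 318 252 [0.442 0.171 0.008] [ 94 116 144]
side0 245 168 [0.582 0.268 0.097] [170 173 173]
```

View pics/crop0.png

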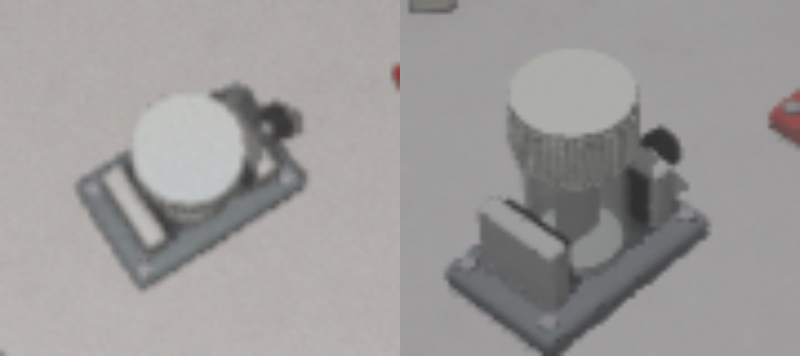

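The crop shows the white ribbed lid on the clear jar, between two metal jaws on the grey plate, so the choice holds. Next I'll fit the centres.

```bash
python3 - <<'E'
from h import *
for n in ('top0','side0'):
    P,ok=dep(n); im=np.load(f'pics/{n}.npz')['im'].astype(int)
    def fit(m,z,l):
        m=m.astype(np.uint8); nn,lab,st,_=cv2.connectedComponentsWithStats(m); k=1+np.argmax(st[1:,4]); cs,_=cv2.findContours((lab==k).astype(np.uint8),0,1)
        p=np.array([ray(n,u,v,z)[:2] for u,v in cs[0][:,0]],np.float32)
        e=cv2.fitEllipse(p*1000)
        print(n,l,st[k],np.round(e[0],1),np.round(e[1],1), np.round(P[lab==k].mean(0),4))
    near=lambda x,y,r:np.hypot(P[...,0]-x,P[...,1]-y)<r
    fit(near(.6,.264,.05)&(P[...,2]>.091)&ok,.099,'lid')
    fit(near(.472,.389,.05)&(P[...,2]>.078)&ok,.086,'stain')
    fit(near(.444,.170,.08)&(im[...,2]-im[...,0]>25),.006,'mat')
# obstacles: max height map
P,ok=dep('side0'); P2,ok2=dep('top0')
Q=np.vstack([P[ok],P2[ok2]]); 
for x0 in np.arange(.3,1.0,.05):
    print(round(x0,2),[ (lambda s: round(float(s.max()),2) if len(s) else None)(Q[(Q[:,0]>x0)&(Q[:,0]<x0+.05)&(Q[:,1]>y0)&(Q[:,1]<y0+.05),2]) for y0 in np.arange(-.2,.5,.05)])
E
```

```text
top0 lid [249 146  26  25 525] [598.6 266.5] [50.6 50.8] [0.5988 0.2665 0.0978]
top0 stain [186 207  26  26 522] [472.8 391.4] [49.8 50.5] [0.4727 0.3915 0.0853]
top0 mat [ 280  212   51   51 1986] [444.1 169. ] [107.5 107.9] [0.4438 0.1688 0.0051]
side0 lid [229 151  30  23 543] [596.6 267.6] [51.7 57.4] [0.5968 0.2676 0.0983]
side0 stain [165 220  34  29 740] [470.7 392.4] [51.1 55.1] [0.47   0.3924 0.0862]
side0 mat [ 287  227   63   52 2574] [444.7 170.4] [106.9 108.8] [0.4428 0.1708 0.0061]
0.3 [0.0, 0.0, 0.0, 0.0, 0.0, 0.01, 0.01, 0.0, 0.02, 0.02, 0.0, 0.0, 0.01, 0.0]
0.35 [0.0, 0.0, 0.0, 0.0, 0.0, 0.0, 0.01, 0.01, 0.02, 0.02, 0.0, 0.0, 0.0, 0.0]
0.4 [0.21, 0.21, 0.21, 0.0, 0.0, 0.0, 0.01, 0.01, 0.01, 0.0, 0.0, 0.09, 0.09, 0.0]
0.45 [0.21, 0.21, 0.21, 0.0, 0.0, 0.0, 0.01, 0.01, 0.01, 0.0, 0.0, 0.09, 0.09, 0.0]
0.5 [0.24, 0.36, 0.21, 0.0, 0.0, 0.0, 0.0, 0.01, 0.0, 0.01, 0.01, 0.0, 0.0, 0.0]
0.55 [0.22, 0.35, 0.28, 0.1, 0.0, 0.0, 0.0, 0.0, 0.1, 0.1, 0.05, 0.0, 0.0, 0.0]
0.6 [0.25, 0.29, 0.28, 0.11, 0.0, 0.1, 0.1, 0.02, 0.1, 0.1, 0.05, 0.0, 0.08, 0.0]
0.65 [0.24, 0.24, 0.23, 0.0, 0.0, 0.1, 0.1, 0.04, 0.01, 0.0, 0.0, 0.01, 0.06, 0.0]
0.7 [0.15, 0.14, 0.12, 0.05, 0.01, 0.01, 0.01, 0.0, 0.0, 0.0, 0.0, 0.0, 0.12, 0.0]
0.75 [0.04, 0.03, 0.0, 0.0, 0.15, 0.17, 0.11, 0.11, 0.1, 0.09, 0.08, 0.0, 0.12, 0.0]
0.8 [0.0, 0.0, 0.0, 0.01, 0.26, 0.26, 0.27, 0.27, 0.27, 0.25, 0.22, 0.01, 0.0, 0.0]
0.85 [0.0, 0.01, 0.0, 0.0, 0.25, 0.26, 0.26, 0.27, 0.27, 0.27, 0.27, 0.0, 0.0, 0.0]
0.9 [0.19, 0.2, 0.2, 0.21, 0.14, 0.14, 0.15, 0.15, 0.23, 0.24, 0.25, 0.25, 0.26, 0.26]
0.95 [None, None, None, None, None, None, None, None, None, None, None, None, None, None]
```

Fits so far, to about 2 mm:

| Object | x, y (m) |
|---|---|
| Lid | (0.598, 0.267) |
| Mat | (0.444, 0.1695) |
| Staining jar | (0.472, 0.392) |

Next I'll check how high things stand between the start pose and the work.

```bash
python3 - <<'E'
from h import *
Q=np.vstack([ (lambda r:r[0][r[1]])(dep(n)) for n in ('side0','top0','wrist0')])
ys=np.arange(-.8,-.0,.1);print(ys.round(1))
for x0 in np.arange(0,1.0,.1):
    print(round(x0,2),[ (lambda s: round(float(s.max()),2) if len(s) else None)(Q[(Q[:,0]>x0)&(Q[:,0]<x0+.1)&(Q[:,1]>y0)&(Q[:,1]<y0+.1),2]) for y0 in ys])
E
```

```text
[-0.8 -0.7 -0.6 -0.5 -0.4 -0.3 -0.2 -0.1]
0.0 [-0.74, -0.74, -0.74, -0.74, -0.74, -0.74, -0.22, None]
0.1 [-0.74, -0.74, -0.74, -0.74, -0.74, -0.74, 0.0, 0.0]
0.2 [0.0, 0.3, 0.32, 0.31, 0.0, 0.01, 0.0, 0.0]
0.3 [0.0, 0.31, 0.32, 0.04, 0.04, 0.01, 0.0, 0.0]
0.4 [0.0, 0.0, 0.01, 0.01, -0.74, 0.07, 0.21, 0.21]
0.5 [0.01, 0.01, -0.74, -0.74, -0.0, 0.07, 0.36, 0.28]
0.6 [None, None, None, None, 0.0, 0.0, 0.29, 0.28]
0.7 [None, None, None, None, None, 0.0, 0.15, 0.12]
0.8 [None, None, None, None, 0.0, 0.0, 0.01, 0.01]
0.9 [None, None, None, 0.17, 0.18, 0.19, 0.2, 0.21]
```

Emit:
{"method": "drive_tool", "body": {"commands": [{"dz": 5,"jaw": 1},{"dz": 10,"jaw": 1},{"dz": 15,"jaw": 1},{"dz": 20,"jaw": 1},{"dz": 24,"jaw": 1}], "force": 40}}

```text
invalid input
```

Emit:
{"method": "drive_tool", "body": {"commands": [{"dx": 0,"dy": 0,"dz": 5,"ax": 0,"ay": 0,"az": 0,"jaw": 1},{"dx": 0,"dy": 0,"dz": 10,"ax": 0,"ay": 0,"az": 0,"jaw": 1},{"dx": 0,"dy": 0,"dz": 15,"ax": 0,"ay": 0,"az": 0,"jaw": 1},{"dx": 0,"dy": 0,"dz": 20,"ax": 0,"ay": 0,"az": 0,"jaw": 1},{"dx": 0,"dy": 0,"dz": 24,"ax": 0,"ay": 0,"az": 0,"jaw": 1}], "force": 40}}

```text
time: 0.65
position: [0.2776, -0.5594, 0.4458]
tool_rot: [0.85, -0.527, 0.0, 0.0]
contact_force: [-0.3, -0.3, 0.2]
opening: 0.0854
```

Emit:
{"method": "drive_tool", "body": {"commands": [{"dx": 1.6,"dy": 4.1,"dz": 0,"ax": 0,"ay": 0,"az": 0.034,"jaw": 1},{"dx": 3.2,"dy": 8.2,"dz": 0,"ax": 0,"ay": 0,"az": 0.068,"jaw": 1},{"dx": 4.8,"dy": 12.3,"dz": 0,"ax": 0,"ay": 0,"az": 0.102,"jaw": 1},{"dx": 6.4,"dy": 16.4,"dz": 0,"ax": 0,"ay": 0,"az": 0.136,"jaw": 1},{"dx": 8,"dy": 20.5,"dz": 0,"ax": 0,"ay": 0,"az": 0.17,"jaw": 1}]}}

```text
time: 1.15
position: [0.3578, -0.3526, 0.4458]
tool_rot: [0.892, -0.452, 0.0, 0.0]
contact_force: [1.5, -0.8, 0.5]
opening: 0.0851
```

Emit:
{"method": "drive_tool", "body": {"commands": [{"dx": 1.6,"dy": 4.1,"dz": 0,"ax": 0,"ay": 0,"az": 0.034,"jaw": 1},{"dx": 3.2,"dy": 8.2,"dz": 0,"ax": 0,"ay": 0,"az": 0.068,"jaw": 1},{"dx": 4.8,"dy": 12.3,"dz": 0,"ax": 0,"ay": 0,"az": 0.102,"jaw": 1},{"dx": 6.4,"dy": 16.4,"dz": 0,"ax": 0,"ay": 0,"az": 0.136,"jaw": 1},{"dx": 8,"dy": 20.5,"dz": 0,"ax": 0,"ay": 0,"az": 0.17,"jaw": 1}]}}

```text
time: 1.65
position: [0.438, -0.1458, 0.4458]
tool_rot: [0.927, -0.374, 0.001, 0.0]
contact_force: [0.1, -0.6, -0.5]
opening: 0.0851
```

Emit:
{"method": "drive_tool", "body": {"commands": [{"dx": 1.6,"dy": 4.1,"dz": 0,"ax": 0,"ay": 0,"az": 0.034,"jaw": 1},{"dx": 3.2,"dy": 8.2,"dz": 0,"ax": 0,"ay": 0,"az": 0.068,"jaw": 1},{"dx": 4.8,"dy": 12.3,"dz": 0,"ax": 0,"ay": 0,"az": 0.102,"jaw": 1},{"dx": 6.4,"dy": 16.4,"dz": 0,"ax": 0,"ay": 0,"az": 0.136,"jaw": 1},{"dx": 8,"dy": 20.5,"dz": 0,"ax": 0,"ay": 0,"az": 0.17,"jaw": 1}]}}

```text
time: 2.15
position: [0.5183, 0.0608, 0.4459]
tool_rot: [0.956, -0.294, 0.001, 0.0]
contact_force: [0.5, -0.3, -0.4]
opening: 0.0852
```

Emit:
{"method": "drive_tool", "body": {"commands": [{"dx": 1.6,"dy": 4.1,"dz": 0,"ax": 0,"ay": 0,"az": 0.034,"jaw": 1},{"dx": 3.2,"dy": 8.2,"dz": 0,"ax": 0,"ay": 0,"az": 0.068,"jaw": 1},{"dx": 4.8,"dy": 12.3,"dz": 0,"ax": 0,"ay": 0,"az": 0.102,"jaw": 1},{"dx": 6.4,"dy": 16.4,"dz": -2,"ax": 0,"ay": 0,"az": 0.136,"jaw": 1},{"dx": 8,"dy": 20.6,"dz": -4,"ax": 0,"ay": 0,"az": 0.17,"jaw": 1}]}}

```text
time: 2.65
position: [0.5989, 0.2684, 0.4053]
tool_rot: [0.977, -0.211, 0.001, 0.0]
contact_force: [1.2, -0.6, -0.3]
opening: 0.0856
```

Emit:
{"method": "drive_tool", "body": {"commands": [{"dx": 0,"dy": 0,"dz": -4,"ax": 0,"ay": 0,"az": 0,"jaw": 1},{"dx": 0,"dy": 0,"dz": -8,"ax": 0,"ay": 0,"az": 0,"jaw": 1},{"dx": 0,"dy": 0,"dz": -12,"ax": 0,"ay": 0,"az": 0,"jaw": 1},{"dx": 0,"dy": 0,"dz": -16,"ax": 0,"ay": 0,"az": 0,"jaw": 1},{"dx": 0,"dy": 0,"dz": -18,"ax": 0,"ay": 0,"az": 0,"jaw": 1}]}}

```text
time: 3.15
position: [0.5977, 0.2674, 0.2215]
tool_rot: [0.977, -0.211, -0.001, 0.002]
contact_force: [0.5, 0.0, -0.1]
opening: 0.0852
```

```bash
python3 - <<'E'
from h import *
print(robot.state()['position'],robot.state()['joint_pos'])
for n in ['wrist','side']: save(n,n+'1')
T=np.load('pics/wrist1.npz')['T'];print(-T[:3,:3].T@T[:3,3])
a=cv2.imread('pics/wrist1.png');b=cv2.imread('pics/side1.png');cv2.imwrite('pics/v1.png',cv2.resize(np.hstack([a,b]),(800,300)))
E
```

```text
[0.59766624 0.26741759 0.2215393 ] [-0.13988806  0.6123653  -0.59596973  1.46912682  0.35857361  1.17318175
 -1.21727167]
[0.63294762 0.34399662 0.38953887]
```

View pics/v1.png

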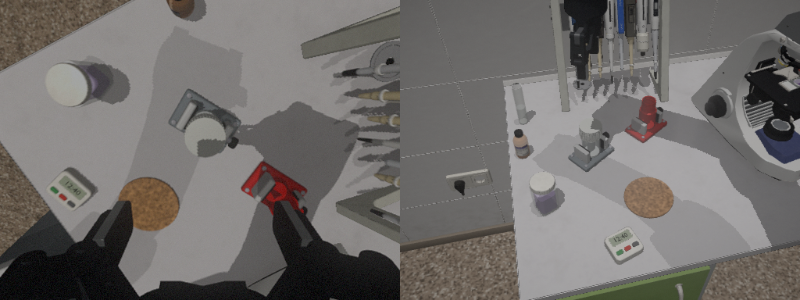

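The wrist view shows the white lid on the grey holder at about (262,171) full-size, just ahead between the fingers. The staining jar is at upper left, the mat at lower left and the red look-alike at right. I'll refine the lid position from this view.

```bash
python3 - <<'E'
from h import *
n='wrist1'
P,ok=dep(n); im=np.load(f'pics/{n}.npz')['im'].astype(int)
def fit(m,z,l):
    m=m.astype(np.uint8); nn,lab,st,_=cv2.connectedComponentsWithStats(m); k=1+np.argmax(st[1:,4]); cs,_=cv2.findContours((lab==k).astype(np.uint8),0,1)
    p=np.array([ray(n,u,v,z)[:2] for u,v in cs[0][:,0]],np.float32)
    e=cv2.fitEllipse(p*1000)
    print(n,l,st[k],np.round(e[0],1),np.round(e[1],1), np.round(np.median(P[lab==k],0),4))
near=lambda x,y,r:np.hypot(P[...,0]-x,P[...,1]-y)<r
fit(near(.6,.264,.05)&(P[...,2]>.093)&ok,.099,'lid')
fit(near(.472,.389,.05)&(P[...,2]>.078)&ok,.086,'stain')
fit(near(.444,.170,.08)&(im[...,2]-im[...,0]>25),.006,'mat')
E
```

```text
wrist1 lid [   99   257   331   127 15171] [528.9  97. ] [182.3 396. ] [0.6118 0.2739 0.3217]
wrist1 stain [  57   80   59   57 2549] [476.6 391.2] [50.5 52.2] [0.476  0.3921 0.0841]
wrist1 mat [ 151  227   78   69 3737] [452.4 170.6] [ 96.5 110.5] [0.4526 0.1712 0.0041]
```

```bash
python3 - <<'E'
from h import *
n='wrist1'
P,ok=dep(n)
m=(np.hypot(P[...,0]-.6,P[...,1]-.266)<.05)&(P[...,2]>.092)&(P[...,2]<.11)&ok
cs,_=cv2.findContours(m.astype(np.uint8),0,1);c=max(cs,key=len)
p=np.array([ray(n,u,v,.099)[:2] for u,v in c[:,0]],np.float32)*1000
print(cv2.fitEllipse(p),cv2.boundingRect(c),np.median(P[m],0))
E
```

```text
((601.2860717773438, 267.8418273925781), (50.194801330566406, 51.127716064453125), 152.2121124267578) (236, 149, 54, 53) [0.60137719 0.2678684  0.09664312]
```

Emit:
{"method": "drive_tool", "body": {"commands": [{"dx": 0.1,"dy": 0,"dz": -4,"ax": 0,"ay": 0,"az": 0,"jaw": 1},{"dx": 0.1,"dy": 0,"dz": -8,"ax": 0,"ay": 0,"az": 0,"jaw": 1},{"dx": 0.1,"dy": 0,"dz": -11,"ax": 0,"ay": 0,"az": 0,"jaw": 1},{"dx": 0.1,"dy": 0,"dz": -13.5,"ax": 0,"ay": 0,"az": 0,"jaw": 1},{"dx": 0.1,"dy": 0,"dz": -15.3,"ax": 0,"ay": 0,"az": 0,"jaw": 1}]}}

```text
time: 3.75
position: [0.5991, 0.2675, 0.0688]
tool_rot: [0.977, -0.211, -0.001, 0.002]
contact_force: [1.3, 0.5, 0.2]
opening: 0.0855
```

```bash
python3 - <<'E'
from h import *
print(robot.state()['position'],robot.state()['contact_force'])
for n in ['wrist','side']: save(n,n+'2')
a=cv2.imread('pics/wrist2.png');b=cv2.imread('pics/side2.png')[100:250,150:350];cv2.imwrite('pics/v2.png',np.hstack([cv2.resize(a,(400,300)),cv2.resize(b,(400,300))]))
E
```

```text
[0.59906437 0.26753989 0.06882331] [1.2601564  0.47930588 0.18924669]
```

View pics/v2.png

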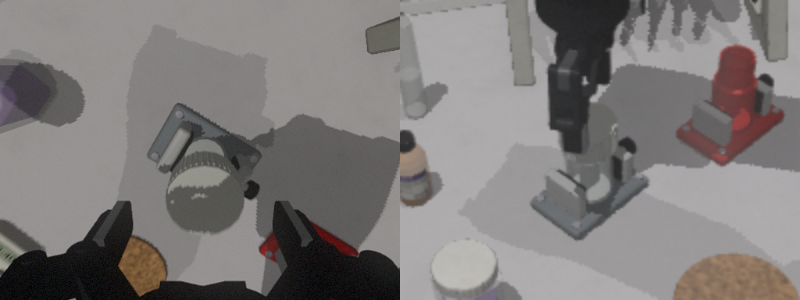

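The wrist view shows the lid at (205,190), centred between the fingers at about 110 and 290 in the composite, with no contact. I'll close on it.

Emit:
{"method": "drive_tool", "body": {"commands": [{"dx": 0,"dy": 0,"dz": -0.1,"ax": 0,"ay": 0,"az": 0,"jaw": -1},{"dx": 0,"dy": 0,"dz": -0.1,"ax": 0,"ay": 0,"az": 0,"jaw": -1},{"dx": 0,"dy": 0,"dz": -0.1,"ax": 0,"ay": 0,"az": 0,"jaw": -1},{"dx": 0,"dy": 0,"dz": -0.1,"ax": 0,"ay": 0,"az": 0,"jaw": -1},{"dx": 0,"dy": 0,"dz": -0.1,"ax": 0,"ay": 0,"az": 0,"jaw": -1}], "force": 40}}

```text
time: 4.35
position: [0.6009, 0.2689, 0.0711]
tool_rot: [0.977, -0.211, 0.001, 0.0]
contact_force: [-8.9, 3.9, 28.1]
opening: 0.012
```

```bash
python3 - <<'E'
from h import *
print(robot.state()['opening'],robot.state()['contact_force'])
for n in ['wrist','side','top']: save(n,n+'3')
a=cv2.imread('pics/wrist3.png');b=cv2.imread('pics/side3.png')[100:250,150:350];cv2.imwrite('pics/v3.png',np.hstack([cv2.resize(a,(400,300)),cv2.resize(b,(400,300))]))
E
```

```text
0.011976090720865817 [-8.86309187  3.89218073 28.08866205]
```

View pics/v3.png

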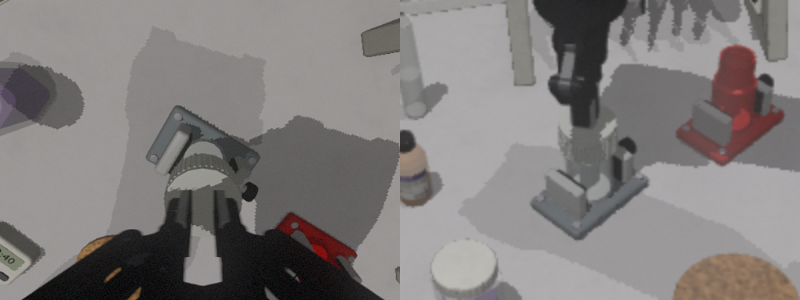

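View pics/top3.png

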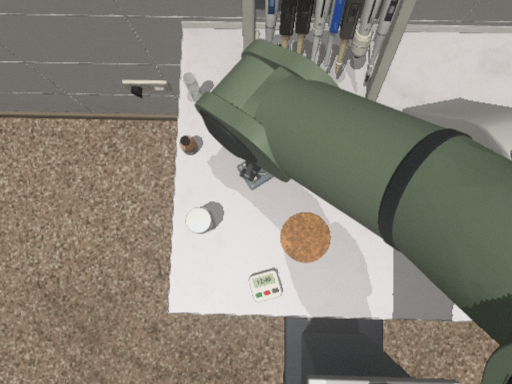

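Both views show that the fingers closed on top of the lid instead of around it. The lid looks upright and still seated. I'll measure the actual fingertip heights from depth.

```bash
python3 - <<'E'
from h import *
for n in ('wrist2','wrist3','side2','side3'):
    P,ok=dep(n); im=np.load(f'pics/{n}.npz')['im'].astype(int)
    T=np.load(f'pics/{n}.npz')['T'];print(n,'cam',(-T[:3,:3].T@T[:3,3]).round(3), 'axis',-T[2,:3].round(3))
    r=np.hypot(P[...,0]-.6,P[...,1]-.268)
    m=ok&(r<.08)&(im.max(-1)<75)&(P[...,2]>.06)
    z=P[m]; 
    if len(z):
        print(len(z),np.percentile(z[:,2],[0,1,5,10,50,90,100]).round(3)); k=np.argsort(z[:,2])[:400:40]; print(z[k].round(3).tolist())
    m=ok&(r<.03)&(im.min(-1)>110)&(P[...,2]>.06); print('lid',m.sum(),np.percentile(P[m],[5,50,95],axis=0).round(3).tolist())
E
```

```text
wrist2 cam [0.634 0.344 0.236] axis [-0.138 -0.299 -0.944]
28037 [0.068 0.111 0.121 0.13  0.162 0.175 0.182]
[[0.624, 0.277, 0.068], [0.617, 0.286, 0.08], [0.626, 0.261, 0.092], [0.636, 0.245, 0.108], [0.563, 0.292, 0.109], [0.558, 0.279, 0.11], [0.557, 0.277, 0.111], [0.559, 0.282, 0.111], [0.645, 0.258, 0.112], [0.635, 0.243, 0.112]]
lid 1976 [[0.584, 0.244, 0.095], [0.603, 0.284, 0.096], [0.619, 0.291, 0.097]]
wrist3 cam [0.636 0.345 0.241] axis [-0.132 -0.296 -0.946]
29139 [0.071 0.107 0.124 0.14  0.164 0.179 0.186]
[[0.625, 0.277, 0.071], [0.577, 0.272, 0.097], [0.621, 0.262, 0.098], [0.591, 0.28, 0.099], [0.615, 0.275, 0.103], [0.597, 0.283, 0.105], [0.62, 0.269, 0.106], [0.605, 0.261, 0.106], [0.618, 0.269, 0.107], [0.613, 0.276, 0.108]]
lid 1883 [[0.588, 0.247, 0.097], [0.602, 0.284, 0.099], [0.618, 0.292, 0.144]]
side2 cam [-0.026  0.376  0.686] axis [ 0.681 -0.154 -0.716]
8138 [0.108 0.124 0.171 0.198 0.327 0.405 0.426]
[[0.639, 0.249, 0.108], [0.548, 0.283, 0.118], [0.547, 0.286, 0.124], [0.545, 0.285, 0.131], [0.551, 0.277, 0.137], [0.531, 0.285, 0.155], [0.555, 0.293, 0.159], [0.534, 0.3, 0.162], [0.55, 0.276, 0.164], [0.536, 0.308, 0.166]]
lid 59 [[0.58, 0.245, 0.064], [0.585, 0.271, 0.077], [0.602, 0.293, 0.099]]
side3 cam [-0.026  0.376  0.686] axis [ 0.681 -0.154 -0.716]
7668 [0.098 0.121 0.18  0.21  0.332 0.406 0.426]
[[0.596, 0.276, 0.098], [0.59, 0.275, 0.113], [0.592, 0.281, 0.122], [0.586, 0.279, 0.129], [0.572, 0.284, 0.149], [0.582, 0.267, 0.157], [0.583, 0.271, 0.165], [0.582, 0.26, 0.169], [0.599, 0.252, 0.173], [0.59, 0.289, 0.178]]
lid 232 [[0.577, 0.246, 0.072], [0.59, 0.285, 0.098], [0.613, 0.293, 0.1]]
```

The depth shows the open fingertips at z≈0.109 with the reported TCP at 0.069. Nearly shut, they touched the lid top (0.099) with the TCP at 0.071. So the real finger end is about 28 mm above the reported TCP when shut and about 40 mm above it when open, and horizontally it agrees. I'll back up, reopen, and go lower by that amount.

Emit:
{"method": "drive_tool", "body": {"commands": [{"dx": 0,"dy": 0,"dz": 2,"ax": 0,"ay": 0,"az": 0,"jaw": -1},{"dx": 0,"dy": 0,"dz": 4,"ax": 0,"ay": 0,"az": 0,"jaw": 1},{"dx": 0,"dy": 0,"dz": 5,"ax": 0,"ay": 0,"az": 0,"jaw": 1},{"dx": 0,"dy": 0,"dz": 5,"ax": 0,"ay": 0,"az": 0,"jaw": 1},{"dx": 0,"dy": 0,"dz": 5,"ax": 0,"ay": 0,"az": 0,"jaw": 1}]}}

```text
time: 5.0
position: [0.6007, 0.2686, 0.1204]
tool_rot: [0.977, -0.211, 0.001, 0.0]
contact_force: [-0.8, -0.0, -0.9]
opening: 0.0583
```

```bash
python3 - <<'E'
from h import *
s=robot.state();print(s['position'],s['opening'],s['contact_force'])
for n in ['wrist','side']: save(n,n+'4')
a=cv2.imread('pics/wrist4.png');b=cv2.imread('pics/side4.png')[100:250,150:350];cv2.imwrite('pics/v4.png',np.hstack([cv2.resize(a,(400,300)),cv2.resize(b,(400,300))]))
n='wrist4'
P,ok=dep(n);im=np.load(f'pics/{n}.npz')['im']
m=(np.hypot(P[...,0]-.6,P[...,1]-.266)<.04)&(P[...,2]>.092)&(P[...,2]<.11)&ok&(im.min(-1)>90)
cs,_=cv2.findContours(m.astype(np.uint8),0,1);c=max(cs,key=len)
p=np.array([ray(n,u,v,.099)[:2] for u,v in c[:,0]],np.float32)*1000
print(cv2.fitEllipse(p),np.median(P[m],0))
r=np.hypot(P[...,0]-.6,P[...,1]-.268);m=ok&(r<.08)&(im.max(-1)<75)&(P[...,2]>.115);z=P[m];k=np.argsort(z[:,2])[:400:40];print(z[k].round(3).tolist())
E
```

```text
[0.60074379 0.26861983 0.12039286] 0.058288897293987084 [-0.82291882 -0.02682252 -0.94894773]
((605.9065551757812, 282.6409606933594), (19.03154182434082, 47.43324661254883), 69.39618682861328) [0.60443557 0.28109259 0.09816492]
[[0.625, 0.25, 0.152], [0.575, 0.28, 0.154], [0.571, 0.272, 0.156], [0.573, 0.278, 0.156], [0.577, 0.287, 0.157], [0.573, 0.277, 0.158], [0.572, 0.274, 0.159], [0.575, 0.293, 0.159], [0.632, 0.267, 0.16], [0.627, 0.255, 0.16]]
```

View pics/v4.png

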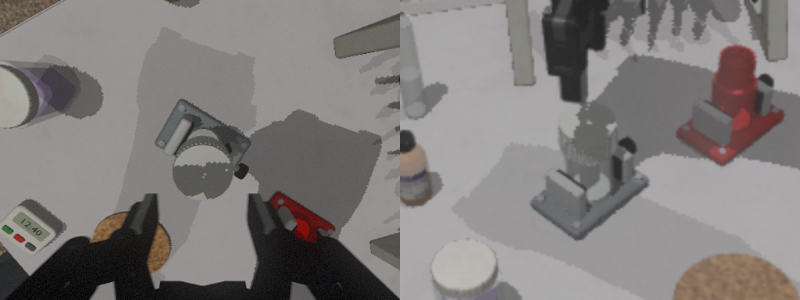

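The lid is still seated, and with the jaws at 58 mm the tip offset reads +32 mm. I'll open fully and descend so the tips end about 2 mm above the lid's lower edge, at reported TCP z≈0.040.

Emit:
{"method": "drive_tool", "body": {"commands": [{"dx": -0.1,"dy": -0.1,"dz": 0,"ax": 0,"ay": 0,"az": 0,"jaw": 1},{"dx": -0.1,"dy": -0.1,"dz": 0,"ax": 0,"ay": 0,"az": 0,"jaw": 1},{"dx": -0.1,"dy": -0.1,"dz": -1,"ax": 0,"ay": 0,"az": 0,"jaw": 1},{"dx": -0.1,"dy": -0.1,"dz": -2.5,"ax": 0,"ay": 0,"az": 0,"jaw": 1},{"dx": -0.1,"dy": -0.1,"dz": -4,"ax": 0,"ay": 0,"az": 0,"jaw": 1}]}}

```text
time: 5.6
position: [0.5992, 0.2673, 0.0781]
tool_rot: [0.977, -0.211, 0.0, 0.001]
contact_force: [1.4, 0.2, 0.2]
opening: 0.0853
```

Emit:
{"method": "drive_tool", "body": {"commands": [{"dx": 0,"dy": 0,"dz": -1,"ax": 0,"ay": 0,"az": 0,"jaw": 1},{"dx": 0,"dy": 0,"dz": -2,"ax": 0,"ay": 0,"az": 0,"jaw": 1},{"dx": 0,"dy": 0,"dz": -3,"ax": 0,"ay": 0,"az": 0,"jaw": 1},{"dx": 0,"dy": 0,"dz": -3.8,"ax": 0,"ay": 0,"az": 0,"jaw": 1},{"dx": 0,"dy": 0,"dz": -3.8,"ax": 0,"ay": 0,"az": 0,"jaw": 1}]}}

```text
time: 6.1
position: [0.5987, 0.2671, 0.0389]
tool_rot: [0.977, -0.211, -0.0, 0.001]
contact_force: [-0.8, -0.6, 0.3]
opening: 0.0854
```

Emit:
{"method": "drive_tool", "body": {"commands": [{"dx": 0,"dy": 0,"dz": 0.1,"ax": 0,"ay": 0,"az": 0,"jaw": -1},{"dx": 0,"dy": 0,"dz": 0.1,"ax": 0,"ay": 0,"az": 0,"jaw": -1},{"dx": 0,"dy": 0,"dz": 0.1,"ax": 0,"ay": 0,"az": 0,"jaw": -1},{"dx": 0,"dy": 0,"dz": 0.1,"ax": 0,"ay": 0,"az": 0,"jaw": -1},{"dx": 0,"dy": 0,"dz": 0.1,"ax": 0,"ay": 0,"az": 0,"jaw": -1}], "force": 40}}

```text
time: 6.6
position: [0.6001, 0.2669, 0.0411]
tool_rot: [0.977, -0.212, 0.001, 0.001]
contact_force: [4.3, -2.6, 6.0]
opening: 0.0504
```

```bash
python3 - <<'E'
from h import *
s=robot.state();print(s['position'],s['opening'],s['contact_force'],s['torque'])
for n in ['wrist','side']: save(n,n+'5')
a=cv2.imread('pics/wrist5.png');b=cv2.imread('pics/side5.png')[100:250,150:350];cv2.imwrite('pics/v5.png',np.hstack([cv2.resize(a,(400,300)),cv2.resize(b,(400,300))]))
E
```

```text
[0.60010805 0.26694076 0.04106543] 0.050358684060988985 [ 4.26206077 -2.61848421  6.04657666] [-0.51835242 -1.01955095  0.05700031]
```

View pics/v5.png

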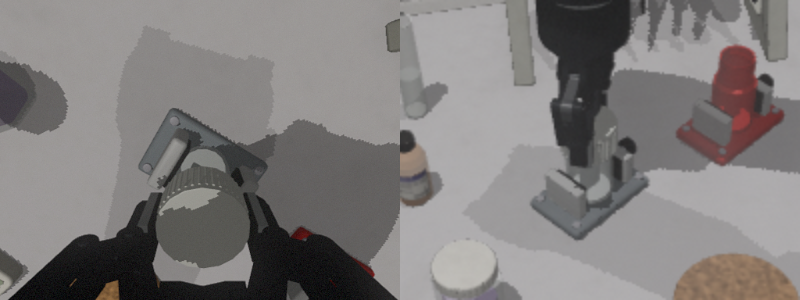

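It's gripped: opening 50.4 mm, with the fingers on both sides of the lid in the wrist view. Now I'll turn it anticlockwise.

Emit:
{"method": "drive_tool", "body": {"commands": [{"dx": 0,"dy": 0,"dz": 0,"ax": 0,"ay": 0,"az": 0.12,"jaw": -1},{"dx": 0,"dy": 0,"dz": 0,"ax": 0,"ay": 0,"az": 0.24,"jaw": -1},{"dx": 0,"dy": 0,"dz": 0,"ax": 0,"ay": 0,"az": 0.36,"jaw": -1},{"dx": 0,"dy": 0,"dz": 0,"ax": 0,"ay": 0,"az": 0.48,"jaw": -1},{"dx": 0,"dy": 0,"dz": 0,"ax": 0,"ay": 0,"az": 0.6,"jaw": -1}]}}

```text
time: 7.2
position: [0.6003, 0.2667, 0.0413]
tool_rot: [0.996, 0.089, 0.001, 0.0]
contact_force: [1.8, 0.2, -0.2]
opening: 0.0503
```

Emit:
{"method": "drive_tool", "body": {"commands": [{"dx": 0,"dy": 0,"dz": 0,"ax": 0,"ay": 0,"az": 0.12,"jaw": -1},{"dx": 0,"dy": 0,"dz": 0,"ax": 0,"ay": 0,"az": 0.24,"jaw": -1},{"dx": 0,"dy": 0,"dz": 0,"ax": 0,"ay": 0,"az": 0.36,"jaw": -1},{"dx": 0,"dy": 0,"dz": 0,"ax": 0,"ay": 0,"az": 0.48,"jaw": -1},{"dx": 0,"dy": 0,"dz": 0,"ax": 0,"ay": 0,"az": 0.6,"jaw": -1}]}}

```text
time: 7.7
position: [0.6007, 0.2665, 0.0417]
tool_rot: [0.924, 0.382, 0.002, 0.0]
contact_force: [0.1, -0.6, -2.0]
opening: 0.0512
```

Emit:
{"method": "drive_tool", "body": {"commands": [{"dx": 0,"dy": 0,"dz": 0,"ax": 0,"ay": 0,"az": 0.12,"jaw": -1},{"dx": 0,"dy": 0,"dz": 0,"ax": 0,"ay": 0,"az": 0.24,"jaw": -1},{"dx": 0,"dy": 0,"dz": 0,"ax": 0,"ay": 0,"az": 0.36,"jaw": -1},{"dx": 0,"dy": 0,"dz": 0,"ax": 0,"ay": 0,"az": 0.5,"jaw": -1},{"dx": 0,"dy": 0,"dz": 0,"ax": 0,"ay": 0,"az": 0.5,"jaw": -1}]}}

```text
time: 8.2
position: [0.6009, 0.2669, 0.042]
tool_rot: [0.8, 0.599, 0.002, -0.001]
contact_force: [1.1, 1.9, 1.7]
opening: 0.0506
```

```bash
python3 - <<'E'
from h import *
s=robot.state();print(s['position'],s['opening'],s['contact_force'],s['torque'],s['joint_pos'])
E
```

```text
[0.60092469 0.26692123 0.04201651] 0.05056952056527189 [1.0636608  1.94478058 1.67820875] [ 0.57770408 -0.2873707   0.13918299] [ 0.0271406   0.92597034 -0.89008667  1.59400626  0.8127323   1.0231992
  0.17477543]
```

The tool has turned 1.71 rad with low torque. I'll lift gently and watch the force.

Emit:
{"method": "drive_tool", "body": {"commands": [{"dx": 0,"dy": 0,"dz": 0.2,"ax": 0,"ay": 0,"az": 0,"jaw": -1},{"dx": 0,"dy": 0,"dz": 0.4,"ax": 0,"ay": 0,"az": 0,"jaw": -1},{"dx": 0,"dy": 0,"dz": 0.7,"ax": 0,"ay": 0,"az": 0,"jaw": -1},{"dx": 0,"dy": 0,"dz": 1,"ax": 0,"ay": 0,"az": 0,"jaw": -1},{"dx": 0,"dy": 0,"dz": 1,"ax": 0,"ay": 0,"az": 0,"jaw": -1}]}}

```text
time: 8.7
position: [0.601, 0.267, 0.0527]
tool_rot: [0.801, 0.599, 0.002, -0.0]
contact_force: [-0.6, 0.1, -0.8]
opening: 0.0507
```

Emit:
{"method": "drive_tool", "body": {"commands": [{"dx": 0,"dy": 0,"dz": 1,"ax": 0,"ay": 0,"az": 0,"jaw": -1},{"dx": 0,"dy": 0,"dz": 2,"ax": 0,"ay": 0,"az": 0,"jaw": -1},{"dx": 0,"dy": 0,"dz": 3,"ax": 0,"ay": 0,"az": 0,"jaw": -1},{"dx": 0,"dy": 0,"dz": 4,"ax": 0,"ay": 0,"az": 0,"jaw": -1},{"dx": 0,"dy": 0,"dz": 5,"ax": 0,"ay": 0,"az": 0,"jaw": -1}]}}

```text
time: 9.2
position: [0.6011, 0.2669, 0.1037]
tool_rot: [0.801, 0.599, 0.003, -0.0]
contact_force: [0.1, 0.9, -0.8]
opening: 0.0506
```

```bash
python3 - <<'E'
from h import *
s=robot.state();print(s['position'],s['opening'],s['contact_force'],s['torque'])
for n in ['wrist','side']: save(n,n+'6')
a=cv2.imread('pics/wrist6.png');b=cv2.imread('pics/side6.png')[100:250,150:350];cv2.imwrite('pics/v6.png',np.hstack([cv2.resize(a,(400,300)),cv2.resize(b,(400,300))]))
E
```

```text
[0.60110607 0.26690581 0.10374829] 0.05063526435662085 [ 0.09960239  0.90813238 -0.79263019] [ 0.00135554 -0.03689073  0.01525438]
```

View pics/v6.png

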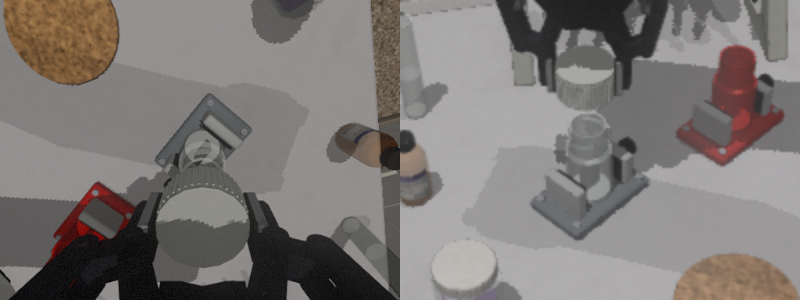

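The lid is off the jar, held level between the pads at about (585,75) in the composite, and the bare neck is visible below it. I'll check the held lid's height, then carry it to above the mat.

Emit:
{"method": "drive_tool", "body": {"commands": [{"dx": -3,"dy": -1.9,"dz": 0,"ax": 0,"ay": 0,"az": 0,"jaw": -1},{"dx": -6,"dy": -3.8,"dz": 0,"ax": 0,"ay": 0,"az": 0,"jaw": -1},{"dx": -9,"dy": -5.7,"dz": 0,"ax": 0,"ay": 0,"az": 0,"jaw": -1},{"dx": -12,"dy": -7.6,"dz": 0,"ax": 0,"ay": 0,"az": 0,"jaw": -1},{"dx": -15,"dy": -9.4,"dz": -1,"ax": 0,"ay": 0,"az": 0,"jaw": -1}]}}

```text
time: 9.8
position: [0.4507, 0.1726, 0.0947]
tool_rot: [0.801, 0.599, 0.004, -0.0]
contact_force: [0.8, 0.2, -0.5]
opening: 0.0509
```

```bash
python3 - <<'E'
from h import *
P,ok=dep('wrist6');im=np.load('pics/wrist6.npz')['im']
m=ok&(np.hypot(P[...,0]-.601,P[...,1]-.267)<.024)&(P[...,2]>.12)&(im.min(-1)>90);print('lid top @TCP .1037',np.median(P[m],0).round(4),np.percentile(P[m][:,2],[5,95]))
s=robot.state();print(s['position'],s['opening'],s['contact_force'])
for n in ['wrist','side']: save(n,n+'7')
a=cv2.imread('pics/wrist7.png');b=cv2.imread('pics/side7.png')[140:330,200:453];cv2.imwrite('pics/v7.png',np.hstack([cv2.resize(a,(400,300)),cv2.resize(b,(400,300))]))
P,ok=dep('side7');im=np.load('pics/side7.npz')['im']
m=ok&(np.hypot(P[...,0]-s['position'][0],P[...,1]-s['position'][1])<.026)&(im.min(-1)>90)&(P[...,2]>.06);print(np.percentile(P[m],[1,50,95],axis=0).round(3).tolist())
E
```

```text
lid top @TCP .1037 [0.5887 0.272  0.1628] [0.16188549 0.16368859]
[0.45067583 0.17257054 0.09473242] 0.05091721364684182 [ 0.8124331   0.20500687 -0.5190558 ]
[[0.426, 0.148, 0.125], [0.444, 0.173, 0.15], [0.466, 0.194, 0.152]]
```

View pics/v7.png

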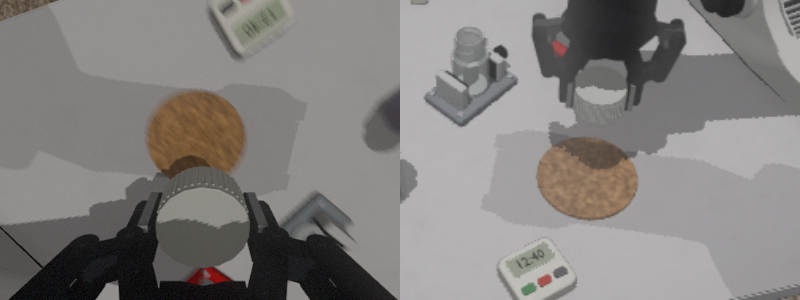

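The held lid's lower edge is at TCP + 27 mm, so it should touch the mat at reported TCP z ≈ −0.021 with the fingertips still about 4 mm above the cork. I'll descend to about 10 mm above the mat.

Emit:
{"method": "drive_tool", "body": {"commands": [{"dx": -0.3,"dy": -0.2,"dz": -2.5,"ax": 0,"ay": 0,"az": 0,"jaw": -1},{"dx": -0.6,"dy": -0.3,"dz": -5,"ax": 0,"ay": 0,"az": 0,"jaw": -1},{"dx": -0.6,"dy": -0.3,"dz": -7.5,"ax": 0,"ay": 0,"az": 0,"jaw": -1},{"dx": -0.6,"dy": -0.3,"dz": -9.5,"ax": 0,"ay": 0,"az": 0,"jaw": -1},{"dx": -0.6,"dy": -0.3,"dz": -10.6,"ax": 0,"ay": 0,"az": 0,"jaw": -1}]}}

```text
time: 10.4
position: [0.4418, 0.1672, -0.0141]
tool_rot: [0.801, 0.599, 0.001, 0.0]
contact_force: [-0.0, -0.2, -0.4]
opening: 0.0506
```

Emit:
{"method": "drive_tool", "body": {"commands": [{"dx": 0,"dy": 0,"dz": -0.1,"ax": 0,"ay": 0,"az": 0,"jaw": -1},{"dx": 0,"dy": 0,"dz": -0.3,"ax": 0,"ay": 0,"az": 0,"jaw": -1},{"dx": 0,"dy": 0,"dz": -0.5,"ax": 0,"ay": 0,"az": 0,"jaw": -1},{"dx": 0,"dy": 0,"dz": -0.7,"ax": 0,"ay": 0,"az": 0,"jaw": -1},{"dx": 0,"dy": 0,"dz": -0.7,"ax": 0,"ay": 0,"az": 0,"jaw": -1}]}}

```text
time: 10.9
position: [0.442, 0.1672, -0.0209]
tool_rot: [0.801, 0.599, 0.001, 0.0]
contact_force: [0.1, 0.2, -0.3]
opening: 0.051
```

Still no contact. I'll creep down and watch the force.

Emit:
{"method": "drive_tool", "body": {"commands": [{"dx": 0,"dy": 0,"dz": -0.05,"ax": 0,"ay": 0,"az": 0,"jaw": -1},{"dx": 0,"dy": 0,"dz": -0.1,"ax": 0,"ay": 0,"az": 0,"jaw": -1},{"dx": 0,"dy": 0,"dz": -0.15,"ax": 0,"ay": 0,"az": 0,"jaw": -1},{"dx": 0,"dy": 0,"dz": -0.15,"ax": 0,"ay": 0,"az": 0,"jaw": -1},{"dx": 0,"dy": 0,"dz": -0.15,"ax": 0,"ay": 0,"az": 0,"jaw": -1}]}}

```text
time: 11.4
position: [0.4422, 0.1671, -0.022]
tool_rot: [0.801, 0.599, 0.001, 0.001]
contact_force: [-1.7, -2.0, 11.8]
opening: 0.0508
```

```bash
python3 - <<'E'
from h import *
s=robot.state();print(s['position'],s['opening'],s['contact_force'])
save('side','side8');b=cv2.imread('pics/side8.png')[180:300,250:410];cv2.imwrite('pics/v8.png',cv2.resize(b,(640,480),interpolation=2))
E
```

```text
[ 0.44215664  0.16707815 -0.02201958] 0.05075319171248563 [-1.65769761 -1.99440246 11.75217008]
```

View pics/v8.png

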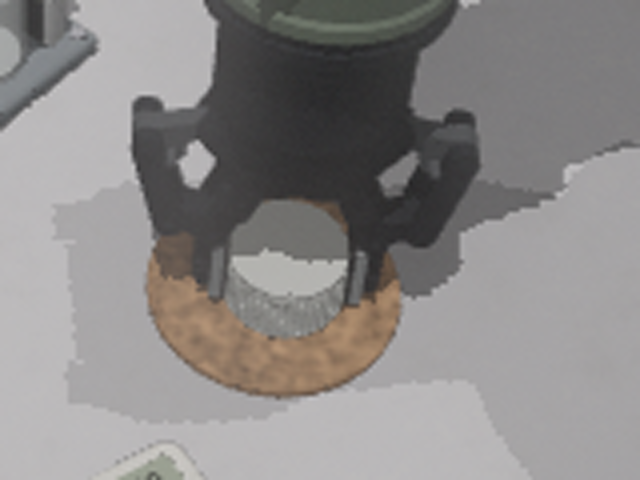

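The lid stands flat in the middle of the mat at about (288,285) in the crop, with 12 N of contact. I'll open in place and then rise.

Emit:
{"method": "drive_tool", "body": {"commands": [{"dx": 0,"dy": 0,"dz": 0.1,"ax": 0,"ay": 0,"az": 0,"jaw": 1},{"dx": 0,"dy": 0,"dz": 0.1,"ax": 0,"ay": 0,"az": 0,"jaw": 1},{"dx": 0,"dy": 0,"dz": 0.1,"ax": 0,"ay": 0,"az": 0,"jaw": 1},{"dx": 0,"dy": 0,"dz": 0.1,"ax": 0,"ay": 0,"az": 0,"jaw": 1},{"dx": 0,"dy": 0,"dz": 0.1,"ax": 0,"ay": 0,"az": 0,"jaw": 1}]}}

```text
time: 11.95
position: [0.4421, 0.1671, -0.0211]
tool_rot: [0.801, 0.599, 0.001, 0.001]
contact_force: [-0.1, -0.7, -0.2]
opening: 0.0853
```

Emit:
{"method": "drive_tool", "body": {"commands": [{"dx": 0,"dy": 0,"dz": 1,"ax": 0,"ay": 0,"az": 0,"jaw": 1},{"dx": 0,"dy": 0,"dz": 3,"ax": 0,"ay": 0,"az": 0,"jaw": 1},{"dx": 0,"dy": 0,"dz": 6,"ax": 0,"ay": 0,"az": 0,"jaw": 1},{"dx": 0,"dy": 0,"dz": 10,"ax": 0,"ay": 0,"az": 0,"jaw": 1},{"dx": 0,"dy": 0,"dz": 14,"ax": 0,"ay": 0,"az": 0,"jaw": 1}]}}

```text
time: 12.45
position: [0.4414, 0.1672, 0.1208]
tool_rot: [0.8, 0.6, 0.001, 0.0]
contact_force: [0.8, 0.1, 0.6]
opening: 0.085
```

Emit:
{"method": "drive_tool", "body": {"commands": [{"dx": 0,"dy": 0,"dz": 4,"ax": 0,"ay": 0,"az": 0,"jaw": 1},{"dx": 0,"dy": 0,"dz": 8,"ax": 0,"ay": 0,"az": 0,"jaw": 1},{"dx": 0,"dy": 0,"dz": 11,"ax": 0,"ay": 0,"az": 0,"jaw": 1},{"dx": 0,"dy": 0,"dz": 12,"ax": 0,"ay": 0,"az": 0,"jaw": 1},{"dx": 0,"dy": 0,"dz": 12,"ax": 0,"ay": 0,"az": 0,"jaw": 1}]}}

```text
time: 12.95
position: [0.4416, 0.1673, 0.242]
tool_rot: [0.8, 0.599, 0.001, 0.001]
contact_force: [-0.1, -0.9, -0.7]
opening: 0.0854
```

```bash
python3 - <<'E'
from h import *
s=robot.state();print(s['position'],s['opening'],s['contact_force'])
save('side','side9');save('wrist','wrist9')
b=cv2.imread('pics/side9.png');w=cv2.imread('pics/wrist9.png');cv2.imwrite('pics/v9.png',cv2.resize(np.hstack([w,b]),(800,300)))
for n in('side9','wrist9'):
  P,ok=dep(n);im=np.load(f'pics/{n}.npz')['im'].astype(int)
  for l,c,zz,z0 in(('lid',(.443,.168),(.03,.05),.036),('stain',(.472,.391),(.078,.1),.086)):
    m=ok&(np.hypot(P[...,0]-c[0],P[...,1]-c[1])<.05)&(P[...,2]>zz[0])&(P[...,2]<zz[1])&(im.min(-1)>70)
    cs,_=cv2.findContours(m.astype(np.uint8),0,1)
    if not cs: print(n,l,'unseen');continue
    k=max(cs,key=len);p=np.array([ray(n,u,v,z0)[:2] for u,v in k[:,0]],np.float32)*1000
    A=np.c_[P[m][:,:2],np.ones(m.sum())];q=np.linalg.lstsq(A,P[m][:,2],rcond=None)[0]
    print(n,l,[np.round(t,1) for t in cv2.fitEllipse(p)[:2]],'z',np.median(P[m][:,2]).round(4),'tilt',np.hypot(*q[:2]).round(3))
E
```

```text
[0.44162214 0.16731964 0.24198345] 0.08542070697031603 [-0.06375503 -0.8886484  -0.68122508]
side9 lid [array([439.8, 168.1]), array([50.9, 54.3])] z 0.0361 tilt 0.033
side9 stain [array([470.6, 392.3]), array([51.2, 55.1])] z 0.0866 tilt 0.048
wrist9 lid [array([441. , 167.8]), array([50.2, 50.9])] z 0.0349 tilt 0.008
wrist9 stain [array([471.9, 390.6]), array([50.2, 52.7])] z 0.0851 tilt 0.025
```

View pics/v9.png

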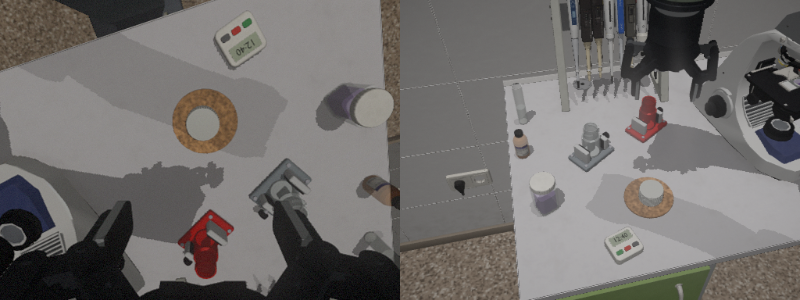

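The lid lies near the centre of the mat at (203,122) in the wrist view. The staining jar hasn't moved, and the robot touches nothing. Handing in.

```bash
python3 -c "
from bench import ticket; print(ticket.job_done())"
```

```text
the job is handed in; nothing more can be done
None
```

I unscrewed the lid, lifted it off and set it on the cork mat, then backed the gripper away and handed the job in at about 13 s. No verdict was reported.

**Unscrewing:** I turned the gripped lid about 1.71 rad anticlockwise with it still down on the neck. I judged that from the tool's rotation and the low torque, not by measuring the lid's own angle. It then lifted off without resistance.

**Last checks:**
- **Lid:** it lies right way up at about (0.441, 0.168), roughly 4 mm from the mat's centre. Its top is at z ≈ 0.035–0.036, and the measured tilt is at most 0.03 rad.
- **Staining jar:** it is within about 1 mm of its starting position in the top and side views.
- **Robot:** the gripper is open, clear of everything, and the contact force is near zero.

**What disagreed:**
- **First grasp failed:** the fingers closed on top of the lid and pressed with about 28 N. Depth images and that contact both put the real fingertips about 28 mm above the reported TCP, or 40 mm with the jaws open. I allowed for this in every later move, and the lid stayed seated.
- **Camera views:** positions from different cameras differed by 2–4 mm. I averaged them, and the grip then centred on the lid.

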